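# Find the hidden test port with the gauge lance, then set the bleed valve

### The arm

A 7-joint arm with a two-finger parallel gripper is mounted at the origin on the work surface. World frame = base frame: x ahead of the robot, y to its left, z up, the work surface at z = 0. Lengths are in mm, angles in rad, forces in N, time in s.
With the tool pointing down it reaches from about 425 to 800 mm from the base axis. Payload 8.3 kg.
Tool frame: the origin (TCP) lies at the very end of the fingers, on their centre line; the grasp point (between the pads) lies 19 mm behind it; z points along the fingers, y is the line along which they close (so a half turn about z gives the same grasp; the last joint's range is limited). The gripper opens to 85 mm and grips with 20 to 120 N. Pads are 22 mm wide; open, the fingers measure 114 mm over their backs; the gripper's body (76 mm by 85 mm) begins 54 mm behind the grasp point. The pads swing forward as they close: fully open they stand 13 mm farther back than shut.
Start: joints at [1.081, 0.383, 0.016, 1.37, -0.006, 1.388, -0.046], TCP at [258.758, -568.9, 231.279] pointing down, gripper open.
Joint ranges: [-2.95, 2.95], [-0.25, 2.06], [-1.52, 1.56], [0.18, 2.33], [-1.44, 4.58], [0.02, 2.06], [-3.01, 3.01]. Speed limits (rad/s): [2.39, 2.39, 3.01, 3.01, 3.14, 3.14, 3.14].

### API

Orientations are given as a rotation vector (axis times angle).
In Python, from workcell import ctrl, kinematics, eyes gives the robot as it stands. Calls block until the motion is done:
- ctrl.reach(position, orientation): joint-space move of the TCP to a pose.
- ctrl.move_linear(position, ori=None, v=150): straight line of the TCP; ori=None keeps the orientation; v is the mean speed in mm/s.
- ctrl.movej(angles): joint-space move.
- ctrl.set_gripper(opening): finger opening in mm; the grip force is fixed at half the most; returns when the fingers have stopped.
- ctrl.sleep(seconds).
- kinematics.solve_ik(position, orientation): joint angles nearest the present ones, or None.
- ctrl.sense(): the state.
- eyes.grab_frame(name): name is "scene" or "top" or "wrist"; returns the picture (384x512x3 uint8, blue, green, red); there is no depth.
- eyes.get_calibration(name): a dict with "fx", "fy", "cx", "cy" (pixels), "D" ([k1, k2, p1, p2, k3] as OpenCV has them; the pictures are not rectified), "rvec" (rotation vector, rad) and "tvec" (3), from world to camera coordinates, as OpenCV has them. Camera axes: x right, y down, z forward; pixel columns grow to the right and rows downward; lengths in mm; the calibration is good to about 2 mm. A picture is of the moment at which its call begins: read the wrist's pose just before it. get_calibration takes no time and is no camera call; for the wrist camera it gives the pose at the moment of the call.
A pose or a line that the arm cannot do raises ctrl.IKError and nothing moves.
- ctrl.hand_in(): hands the job in; it is judged then, once.
The state is a dict: "t": time; "qpos": joint angles; "dq": joint speeds; "joint_efforts": joint torques, N m; "tool_pos": TCP position; "ee_rot": TCP orientation; "wrist_force": force on the tool from outside, world axes, zero at the start; "moment": the same for the moment, N m; "grip_width": finger opening in mm; "grasp_force": force on a finger pad.
Only numpy, scipy, OpenCV 4.12 (cv2) and the standard library are available. Lean on these libraries where they do the work, as an engineer would, in place of code of your own. Each camera call takes 0.05 s, during which the arm holds its last target. There are 200 camera calls.

### The job

Get the opened ventilator ready for its leak check: take the yellow gauge lance out of the grey stand, feel along the covered channel of the gas manifold under the card cage with its tip until it drops into the test port, push it fully home so that its collar sits on the manifold, and let it go. Then screw the red bleed valve down until it bottoms, back it off an eighth of a turn and let go of it, leaving the lance in its port and the other things on the bench where they are.

Things in the scene. Friction and masses are not known exactly. Their poses are not given: they have to be found in the camera images.
- lance: Yellow-headed gauge lance, a straight stick 185 mm long, about 150 g. From the tip up: steel stem 11 mm thick, 46 mm long, round-ended; brass collar 26 mm wide, 8 mm thick (46 to 54 mm from the tip); neck 16 mm thick to 110 mm; square yellow head to 185 mm. Origin at the very tip, z along the stick from tip to head. It starts upright in a pocket of the stand, tip 14 mm above the bench.
- lance_head (a point): Middle of the lance's head, its grip: yellow, 26 x 26 mm square, 75 mm tall (37 mm above and below this point). 147 mm from the tip; z along the stick away from the tip, x and y square to the flats. Collar on the stand's top at the start; lifts straight out.
- stand: Grey instrument stand 178 x 56 mm, 60 mm high, fixed, left or right of the chassis. Origin at the centre of its underside, x along its row of three pockets 15 mm in diameter at -55, 0 and 55 mm. They hold lance, blue driver and black thermometer in any order, stems 46 mm deep in the pockets, tops about 200 mm above the bench.
- chassis: Opened ventilator, aluminium, 380 mm wide, 291 mm high, fixed, open front towards the robot. Origin on the bench at mid width; x to its rear, y to the robot's left, z up. Base tray from x = -160 to 83 mm; side sheets at y = -190 and 190 mm, 200 mm high, reach forward to x = -150. A white blower housing of 60 mm radius fills y = 55 to 175 mm below the card cage.
- cage_edge (a point): Middle of the lower front edge of the card cage, at x = -122, y = 0, z = 200 mm of the chassis. The cage is a closed box from this edge 204 mm to the rear, up to 291 mm above the bench and over the whole width; its vertical front overhangs the channel by 22 mm, so a tool must come in under it leaning with the channel's normal.
- gallery: Straight channel in the sloping front of the gas manifold, hidden under the card cage; in the chassis at x = -100, y = -60, z = 115 mm. Origin at mid length on its flat rigid floor. z: normal of the floor, leaning 30 degrees from vertical towards the chassis's front; y along the channel (chassis y); x up the slope. 16 mm wide, 8 mm deep, between flat shoulders 24 mm wide.
- channel_end (a point): The channel's end at +y, on its floor, 55 mm from the middle; the other is at y = -55 mm. Steel cheeks 15 mm thick close both ends, 15 mm high above the floor. The only hole in the floor is the test port, a round bore 15 mm in diameter with 1.5 mm chamfer, on the middle line, anywhere from y = -30 to 30 mm (it differs from unit to unit): it is not shown and must be felt for.
- seat (a point): Point of the channel's middle line level with its shoulders, 8 mm above the floor. The test port goes 42 mm down from the floor, along -z of the channel. Fully home, the lance's collar sits on the shoulders and its tip is 38 mm below the floor. It stands there with a little play and stays when let go.
- bleed (a joint): Angle of the bleed valve's screw (rad): 0 when screwed fully down (rigid stop), growing as it opens, anticlockwise seen from above, to 2.2. Friction about 0.06 N m; it stays where it is left. It starts between 0.35 and 1.1. An eighth of a turn is 0.785.
- bleed_grip (a point): Middle of the red wing of the bleed valve: an upright bar 46 mm long, 13 mm thick, 26 mm high (13 mm above and below this point), turning about its vertical middle axis without rising. 111 mm above the bench, at x = -215, y = 105 mm of the chassis, 93 mm in front of the card cage. x along the bar, y across it, z up. The brass body under it begins 33 mm below this point.
- blue_driver: Bystander in the stand: driver with a blue round handle 26 mm in diameter, 180 mm long, upright; origin at its tip, z up.
- black_thermometer: Bystander in the stand: stick thermometer with a black round head 23 mm in diameter, 171 mm long, upright; origin at its tip, z up.
- parts_tray: Bystander: blue open parts tray 170 x 120 x 35 mm with small fittings in it, on the side where the stand is not. Origin under its centre.
- spray_can: Bystander: blue and white spray can with a red cap, 56 mm in diameter, 150 mm high, upright in front of the chassis. Origin under its centre.
- filter: Bystander: clear round filter, 60 mm in diameter, 85 mm high. Origin under its centre.
- impeller: Bystander: spare white blower wheel lying flat, 100 mm in diameter, 38 mm high. Origin under its centre.
- solenoid: Bystander: solenoid valve, aluminium block 70 x 36 x 30 mm with a black coil, 70 mm high in all. Origin under its centre.

How it is judged (in metres and radians):
On the way, in this order (a step that is already met when the one before it is completed fails the run):
1. the lance is fully home in the test port (its tip at least 33 mm below the channel floor, in line with the bore) (z of lance in the frame of gallery below -0.033 m and angle between the z axis of lance and the z axis of gallery, either way round below 0.2 rad), for 0.2 s.
2. with the lance home, the bleed valve is screwed down until it bottoms (within 0.06 rad of its stop) (all of step 1 and value of joint bleed below 0.06 rad), for 0.1 s.
At the end, for the whole second after the job is handed in: The lance stands let go and still in the test port, its tip at least 33 mm below the channel floor (38 mm is fully home) and its axis within 0.2 rad of the bore; the bleed valve is an eighth of a turn open from its stop, 0.785 rad within 0.2 rad, and let go (all of step 1 and value of joint bleed between 0.585 and 0.985 rad and linear speed of lance below 0.02 m/s); the robot touches nothing.
It fails at once if a bystander is moved more than 30 mm from its place (distance of any of blue_driver, black_thermometer, parts_tray, spray_can, filter, impeller, solenoid from where it was at the start of the episode above 0.03 m).
It also fails if it takes over 72 s, if anything falls off the work surface, if the arm or the gripper's body presses on something with over 40 N, if the wrist force passes 120 N, or if a joint passes its speed limit or range.

## Working session

There is one attempt and no reset: what is moved stays moved. The work goes in short steps, each a Python script; the robot and the scene stay as the last script left them, time stands still between calls to the robot, and variables do not carry over. Pictures are saved under pics/ and viewed, at most 10 in all, crops included, and the job is handed in when it is done.

```bash
mkdir -p pics; ls; python3 - <<'E'
from workcell import ctrl,kinematics,eyes
import cv2,numpy as np
s=ctrl.sense();print(s)
for n in("scene","top","wrist"):
    cv2.imwrite(f"pics/{n}0.png",eyes.grab_frame(n));c=eyes.get_calibration(n);print(n,c)
    R=cv2.Rodrigues(np.array(c["rvec"],float))[0];print(-R.T@np.array(c["tvec"]).ravel(),R[2])
E
```

```text
pics
{'t': 0.0, 'qpos': array([ 1.081092  ,  0.38421947,  0.01636402,  1.37114879, -0.0063155 ,
        1.3881669 , -0.04646373]), 'dq': array([ 0.00036164, -0.00161428,  0.00158991, -0.00318912, -0.00016362,
        0.00031161,  0.0005778 ]), 'joint_efforts': array([ 9.90346007e-05, -6.27593279e+01,  8.44104923e-01, -3.71817541e+01,
        1.64021290e-02,  1.43352320e-02,  2.34645353e-05]), 'tool_pos': array([ 258.56877981, -568.46896077,  230.29284081]), 'ee_rot': array([-3.06848726e+00, -6.65117594e-01,  6.50199844e-04]), 'wrist_force': array([-0.01631404, -0.4176879 ,  0.48773632]), 'moment': array([-0.02275636, -0.03396369, -0.05873175]), 'grasp_force': 0.0, 'grip_width': 85.42167310061178}
scene {'fx': 351.56396510532875, 'fy': 351.56396510532875, 'cx': 252.89464993330847, 'cy': 190.62959284045715, 'D': array([-0.04430483,  0.        ,  0.        ,  0.        ,  0.        ]), 'rvec': array([ 1.9922619 , -2.01564733,  0.40946234]), 'tvec': array([ 20.47312627, 594.82514953, 841.46730114])}
[ 221.50515439   19.72578303 1006.40433543] [ 0.38839524 -0.00644196 -0.92147037]
top {'fx': 384.95758836494053, 'fy': 384.95758836494053, 'cx': 250.82449403272955, 'cy': 187.2283925323246, 'D': array([-0.03431534,  0.        ,  0.        ,  0.        ,  0.        ]), 'rvec': array([ 2.14682823, -2.07094195,  0.21521116]), 'tvec': array([ -15.59032346,  601.93429226, 1285.8326983 ])}
[ 323.09737695   -5.85990043 1382.57275576] [ 0.20685414  0.0088468  -0.97833179]
wrist {'fx': 281.64879730615365, 'fy': 281.64879730615365, 'cx': 258.2888414954589, 'cy': 191.7333332216606, 'D': array([-0.02972584,  0.        ,  0.        ,  0.        ,  0.        ]), 'rvec': array([-2.40982654,  1.54939468,  0.24982779]), 'tvec': array([-624.62407888,  -40.61630809,  379.65483535])}
[ 332.03520116 -535.72322601  372.41907673] [-0.28454865 -0.12813637 -0.95005954]
```

View pics/scene0.png

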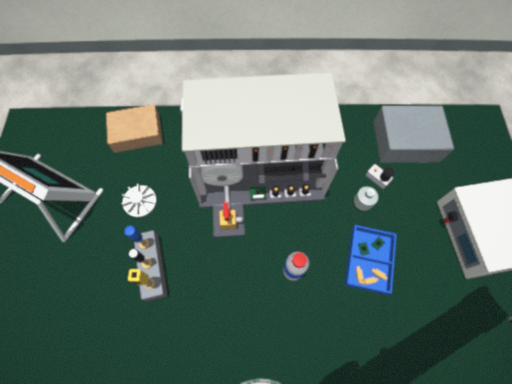

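View pics/top0.png

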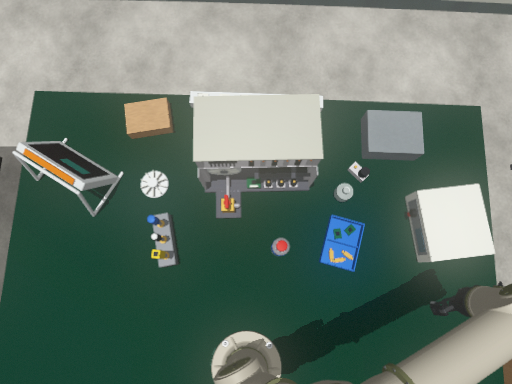

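```bash
cat > h.py <<'E'
from workcell import ctrl,kinematics,eyes
import cv2,numpy as np
from scipy.spatial.transform import Rotation as Rn
def ray(c,uv):
    K=np.array([[c["fx"],0,c["cx"]],[0,c["fy"],c["cy"]],[0,0,1]])
    p=cv2.undistortPoints(np.array(uv,float).reshape(-1,1,2),K,np.array(c["D"]))[:,0]
    R=cv2.Rodrigues(np.array(c["rvec"],float))[0];t=np.array(c["tvec"],float).ravel()
    d=np.c_[p,np.ones(len(p))]@R
    return -R.T@t,d/np.linalg.norm(d,axis=1)[:,None]
def plane(c,uv,z):
    o,d=ray(c,uv);return o+d*((z-o[2])/d[:,2])[:,None]
def tri(obs):
    A=np.zeros((3,3));b=np.zeros(3);P=[]
    for c,uv in obs:
        o,d=ray(c,uv);d=d[0];M=np.eye(3)-np.outer(d,d);A+=M;b+=M@o;P.append((M,o))
    x=np.linalg.solve(A,b);return x,[float(np.linalg.norm(M@(x-o))) for M,o in P]
def hsv(im):return cv2.cvtColor(im,cv2.COLOR_BGR2HSV)
def blobs(m,amin=8):
    n,l,s,c=cv2.connectedComponentsWithStats(m.astype(np.uint8));return [(s[i,4],c[i],l==i) for i in range(1,n) if s[i,4]>=amin]
E
python3 - <<'E'
from h import *
for n in("scene","top"):
    im=cv2.imread(f"pics/{n}0.png");c=eyes.get_calibration(n);H=hsv(im)
    h,s,v=[H[...,i].astype(int) for i in range(3)]
    print(n)
    for a,cc,_ in blobs((h>22)&(h<34)&(s>150)&(v>120)):print(" yel",a,cc.round(1),plane(c,cc,199).round(0))
    for a,cc,l in blobs(((h<8)|(h>172))&(s>140)&(v>90)):
        ys,xs=np.nonzero(l);r=cv2.minAreaRect(np.c_[xs,ys].astype(np.float32));print(" red",a,cc.round(1),r,plane(c,cc,124).round(0))
    reg=np.zeros(im.shape[:2],bool);reg[70:165,175:350]=1
    m=reg&(s<45)&(v>170)
    for a,cc,l in blobs(m,500):
        k=max(cv2.findContours(l.astype(np.uint8),0,2)[0],key=cv2.contourArea)
        q=cv2.approxPolyDP(k,6,True)[:,0];print(" top",a,q.tolist(),plane(c,q,291).round(0).tolist())
a=cv2.imread("pics/scene0.png")[130:310,110:350];b=cv2.imread("pics/top0.png")[90:270,140:340]
cv2.imwrite("pics/c1.png",cv2.resize(a,None,fx=3.3,fy=3.3,interpolation=cv2.INTER_CUBIC));cv2.imwrite("pics/c2.png",cv2.resize(b,None,fx=3.3,fy=3.3,interpolation=cv2.INTER_CUBIC))
E
```

```text
scene
 yel 171 [137.2 276.4] [[353. 280. 199.]]
 red 85 [226.  211.3] ((226.0, 211.0), (16.0, 6.0), 90.0) [[535.  86. 124.]]
 red 13 [446.6 220. ] ((447.0, 219.5), (4.0, 3.0), 0.0) [[ 502. -503.  124.]]
 red 153 [299.  259.6] ((299.0, 259.5), (13.0, 12.0), 90.0) [[ 403. -101.  124.]]
 top 12719 [[175, 70], [183, 150], [344, 140], [337, 104], [349, 102], [349, 70]] [[866.0, 213.0, 291.0], [627.0, 176.0, 291.0], [650.0, -202.0, 291.0], [754.0, -197.0, 291.0], [760.0, -227.0, 291.0], [862.0, -240.0, 291.0]]
top
 yel 83 [156.6 253.8] [[356. 284. 199.]]
 red 55 [226.3 201.5] ((226.5, 201.5), (13.0, 5.0), 90.0) [[538.  85. 124.]]
 red 86 [281.5 245.5] ((281.5, 245.5), (9.0, 9.0), 90.0) [[ 400. -101.  124.]]
 top 12846 [[175, 70], [175, 93], [193, 103], [193, 160], [322, 158], [322, 99], [349, 99], [349, 70]] [[918.0, 253.0, 291.0], [841.0, 247.0, 291.0], [810.0, 190.0, 291.0], [630.0, 177.0, 291.0], [649.0, -203.0, 291.0], [837.0, -203.0, 291.0], [840.0, -286.0, 291.0], [938.0, -288.0, 291.0]]
```

View pics/c1.png

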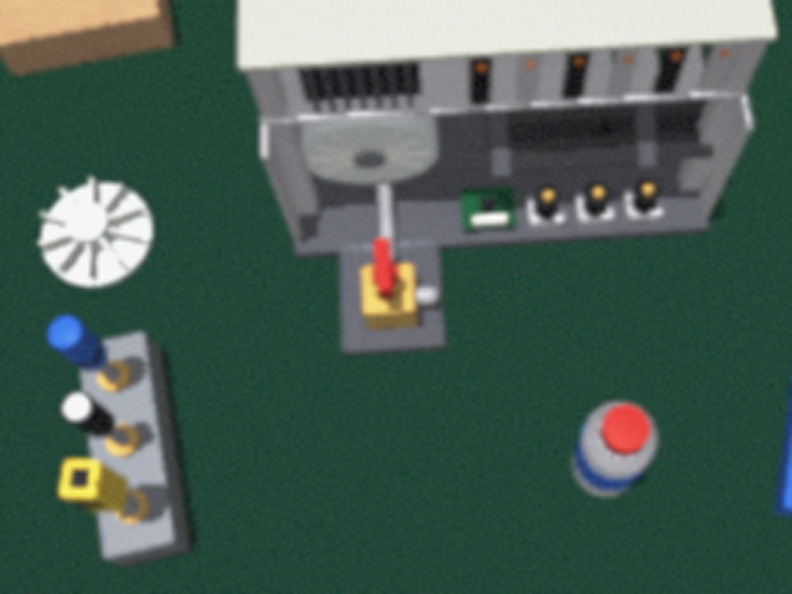

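View pics/c2.png

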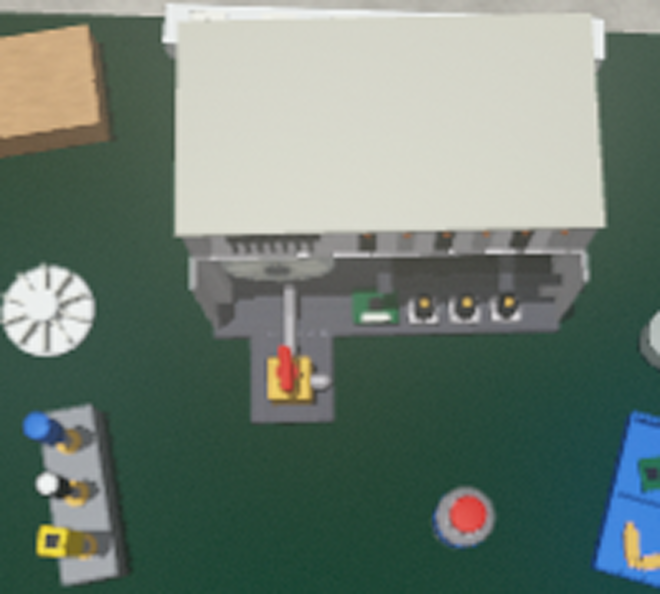

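```bash
cat >> h.py <<'E'
def edge(im,p,q,n=60,w=6,sgn=None):
    "subpixel line through strongest grey step near p-q: returns fitted end points"
    g=cv2.GaussianBlur(cv2.cvtColor(im,cv2.COLOR_BGR2GRAY),(3,3),0).astype(np.float32)
    p,q=np.array(p,float),np.array(q,float);t=(q-p)/np.linalg.norm(q-p);nn=np.array([-t[1],t[0]])
    s=np.arange(-w,w+.01,.25);pts=[]
    for a in np.linspace(.04,.96,n):
        P=(p+a*(q-p))+s[:,None]*nn
        d=np.gradient(cv2.remap(g,P[:,0].astype(np.float32)[None],P[:,1].astype(np.float32)[None],1)[0])
        d=np.abs(d) if sgn is None else np.maximum(sgn*d,0)
        k=d.argmax()
        if 1<k<len(s)-2:pts.append(P[k])
    vx,vy,x0,y0=cv2.fitLine(np.array(pts,np.float32),cv2.DIST_HUBER,0,.01,.01).ravel()
    u=np.array([vx,vy]);o=np.array([x0,y0]);return [o+u*((r-o)@u) for r in (p,q)]
E
python3 - <<'E'
from h import *
ims={n:cv2.imread(f"pics/{n}0.png") for n in("scene","top")};C={n:eyes.get_calibration(n) for n in ims}
S=lambda x,y:(110+x/3.3,130+y/3.3)
T=lambda x,y:(140+x/3.3,90+y/3.3)
for nm,a,b,z in(("blue",(67,332),(38,427),194),("black",(77,407),(47,484),185),("lance",(80,480),(53,541),199)):
    a,b=S(*a),T(*b);x,r=tri([(C["scene"],a),(C["top"],b)]);print(nm,x.round(1),np.round(r,1),plane(C["scene"],a,z).round(1),plane(C["top"],b,z).round(1))
for n,F,e in(("scene",S,((247,67),(775,37))),("top",T,((176,235),(605,228)))):
    f=edge(ims[n],F(*e[0]),F(*e[1]));P=plane(C[n],f,291);d=P[0]-P[1];print(n,np.round(f,1).tolist(),P.round(1).tolist(),"yaw",np.arctan2(-d[0],d[1]),P.mean(0).round(1),np.linalg.norm(d))
for n,F,e in(("scene",S,((264,122),(745,97))),("top",T,((190,259),(587,253)))):
    f=edge(ims[n],F(*e[0]),F(*e[1]));P=plane(C[n],f,200);d=P[0]-P[1];print(n,P.round(1).tolist(),"yaw",np.arctan2(-d[0],d[1]),P.mean(0).round(1),np.linalg.norm(d))
E
```

```text
blue [460.3 307.3 202.5] [0.3 0.3] [[462.9 310.1 194. ]] [[461.2 309.8 194. ]]
black [408.4 297.7 190.1] [0. 0.] [[409.6 299.4 185. ]] [[408.8 299.  185. ]]
lance [355.4 285.6 200.5] [0.7 0.7] [[355.3 286.7 199. ]] [[355.7 285.4 199. ]]
scene [[184.9, 150.4], [344.8, 140.9]] [[626.2, 171.7, 291.0], [648.0, -203.7, 291.0]] yaw 0.057978243727544385 [637.1 -16.  291. ] 376.02174337711523
top [[193.3, 160.8], [323.3, 158.2]] [[627.4, 176.1, 291.0], [649.0, -206.5, 291.0]] yaw 0.05661450463826824 [638.2 -15.2 291. ] 383.15385086192134
scene [[632.6, 175.0, 200.0], [647.6, -202.0, 200.0]] yaw 0.03987500402215393 [640.1 -13.5 200. ] 377.30321145920635
top [[627.0, 175.9, 200.0], [649.9, -205.7, 200.0]] yaw 0.05992496849870083 [638.4 -14.9 200. ] 382.34566564771154
```

```bash
cat >> h.py <<'E'
def rv(z,y):
    z=np.array(z,float);z/=np.linalg.norm(z);y=np.array(y,float);y-=z*(y@z);y/=np.linalg.norm(y)
    return Rn.from_matrix(np.c_[np.cross(y,z),y,z]).as_rotvec()
CO=np.array([760.1,-7.6,0]);CY=.0572
Rc=Rn.from_euler('z',CY).as_matrix()
Rg=Rc@np.array([[np.cos(np.pi/6),0,-.5],[0,1,0],[.5,0,np.cos(np.pi/6)]])
G0=CO+Rc@np.array([-100,-60,115])
def gal(x,y,z):return G0+Rg@np.array([x,y,z])
E
python3 - <<'E'
from h import *
print(Rg.round(3).tolist(),G0)
ph=.222
for s in(1,-1):
    print(s)
    for p,o in(([355.4,286,330],rv([0,0,-1],[-s*np.sin(ph),s*np.cos(ph),0])),([355.4,286,150],rv([0,0,-1],[-s*np.sin(ph),s*np.cos(ph),0])),(gal(0,0,250),rv(-Rg[:,2],s*Rg[:,1])),(gal(0,0,136),rv(-Rg[:,2],s*Rg[:,1])),(gal(0,0,98),rv(-Rg[:,2],s*Rg[:,1]))):
        q=kinematics.solve_ik(p,o);print(None if q is None else np.round(q,2))
s=-1
for s in (1,-1):
  if kinematics.solve_ik([355.4,286,330],rv([0,0,-1],[-s*np.sin(ph),s*np.cos(ph),0])) is not None and kinematics.solve_ik(gal(0,0,98),rv(-Rg[:,2],s*Rg[:,1])) is not None:
    # lift first, then go round
    ctrl.reach([355.4-10,286,330],rv([0,0,-1],[-s*np.sin(ph),s*np.cos(ph),0]));break
st=ctrl.sense();print(s,st["t"],st["tool_pos"]);cal=eyes.get_calibration("wrist");cv2.imwrite("pics/w1.png",eyes.grab_frame("wrist"))
import pickle;pickle.dump(cal,open("w1.pkl","wb"))
E
```

```text
[[0.865, -0.057, -0.499], [0.05, 0.998, -0.029], [0.5, 0.0, 0.866]] [663.69367621 -73.21875292 115.        ]
1
[ 0.41  0.06 -1.18  1.59  0.05  1.53  1.02]
[ 0.17  0.19 -1.    1.89  0.17  1.15  0.9 ]
[ 0.43 -0.19 -0.23  1.88 -0.21  0.95  1.9 ]
[ 0.39 -0.01 -0.25  1.94 -0.15  0.7   1.85]
[ 0.41  0.07 -0.29  1.94 -0.12  0.62  1.83]
-1
[-0.27  0.01 -0.48  1.6   0.    1.53 -2.09]
[-0.76  0.08  0.02  1.93 -0.    1.13 -2.09]
[ 0.77 -0.2  -0.51  1.87 -0.3   0.96 -1.16]
[ 0.65  0.   -0.52  1.93 -0.15  0.7  -1.29]
[ 0.6   0.08 -0.49  1.93 -0.08  0.62 -1.34]
1 3.1833 [346.06512655 285.31382143 329.83289556]
```

View pics/w1.png

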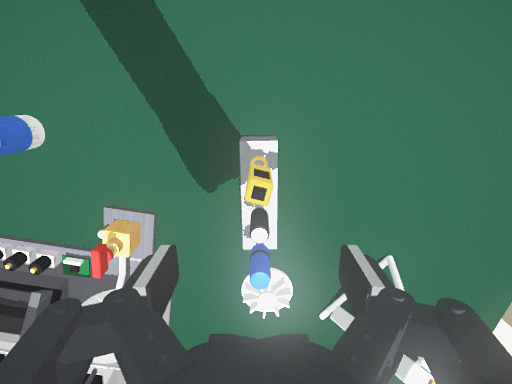

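```bash
python3 - <<'E'
from h import *
import pickle
im=cv2.imread("pics/w1.png");c=pickle.load(open("w1.pkl","rb"));H=hsv(im);h,s,v=[H[...,i].astype(int) for i in range(3)]
m=(h>22)&(h<34)&(s>150)&(v>100)
for a,cc,l in blobs(m,60):
    ys,xs=np.nonzero(l);print("yel",a,cc,xs.min(),xs.max(),ys.min(),ys.max())
    if a>150 and abs(cc[0]-259)<20:
        hole=cv2.connectedComponentsWithStats(((~l)[150:220,240:285]).astype(np.uint8),connectivity=4)
        for k in range(1,hole[0]):print(" hole",hole[2][k][4],hole[3][k]+[240,150],plane(c,hole[3][k]+[240,150],199).round(1))
for a,cc,l in blobs((h>100)&(h<125)&(s>120)&(v>150),60):print("blue",a,cc,plane(c,cc,194).round(1))
for e in (((240,150),(241,240)),((278,150),(278,240))):
    f=edge(im,*e);P=plane(c,f,60);d=P[1]-P[0];print(P.round(1).tolist(),np.arctan2(d[1],d[0]))
crop=cv2.resize(im[140:300,210:310],None,fx=3.7,fy=3.7,interpolation=cv2.INTER_CUBIC);cv2.imwrite("pics/c3.png",crop)
E
```

```text
blue 1040 [ 13.56057692 134.86730769] [[352.5  36.6 194. ]]
[[343.5, 256.1, 60.0], [487.0, 289.6, 60.0]] 0.22924925844878583
[[331.0, 311.7, 60.0], [474.7, 344.8, 60.0]] 0.22639208288864346
```

View pics/c3.png

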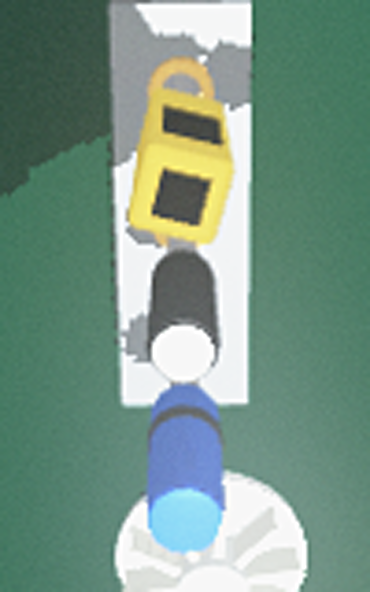

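```bash
python3 - <<'E'
from h import *
import pickle
c=pickle.load(open("w1.pkl","rb"))
q=np.array([(162,167),(212,178),(202,224),(152,212)])/3.7+[210,140]
P=plane(c,q,199);print(P.round(1).tolist(),P.mean(0))
for i in range(4):
    d=P[(i+1)%4]-P[i];print(np.linalg.norm(d),np.mod(np.arctan2(d[1],d[0]),np.pi/2))
E
```

```text
[[349.8, 281.3, 199.0], [349.9, 295.4, 199.0], [363.6, 295.8, 199.0], [363.2, 281.4, 199.0]] [356.64280407 288.48683594 199.        ]
14.063151682818125 1.5654365927329406
13.685716654639576 0.025943102733793556
14.337922449140656 1.5420624327332717
13.34483493077311 0.006441182058732231
```

```bash
python3 - <<'E'
from h import *
import pickle
L=np.array([356.0,287.2]);o=rv([0,0,-1],[-.008,1,0])
def pr(n):
    s=ctrl.sense();print(n,round(s["t"],2),s["tool_pos"].round(1),s["wrist_force"].round(1),s["moment"].round(2),s["grip_width"].round(1),round(s["grasp_force"],1))
ctrl.reach([*L,240],o);pr("pre")
ctrl.move_linear([*L,150],v=120);pr("down")
ctrl.set_gripper(15);pr("grip")
ctrl.move_linear([*L,280],v=150);pr("lift")
cv2.imwrite("pics/s2.png",eyes.grab_frame("scene"))
oi=rv(-Rg[:,2],Rg[:,1])
ctrl.reach(gal(0,0,136+110),oi);pr("appr")
cal=eyes.get_calibration("wrist");cv2.imwrite("pics/w2.png",eyes.grab_frame("wrist"));pickle.dump(cal,open("w2.pkl","wb"))
E
```

```text
Traceback (most recent call last):
AttributeError: 'float' object has no attribute 'round'
```

```bash
cat >> h.py <<'E'
def pr(n):
    s=ctrl.sense();print(n,round(s["t"],2),s["tool_pos"].round(1),s["wrist_force"].round(1),s["moment"].round(2),round(float(s["grip_width"]),1),round(float(s["grasp_force"]),1));return s
E
python3 - <<'E'
from h import *
import pickle
L=np.array([356.0,287.2]);o=rv([0,0,-1],[-.008,1,0])
pr("pre")
ctrl.move_linear([*L,150],v=120);pr("down")
ctrl.set_gripper(15);pr("grip")
ctrl.move_linear([*L,280],v=150);pr("lift")
cv2.imwrite("pics/s2.png",eyes.grab_frame("scene"))
oi=rv(-Rg[:,2],Rg[:,1])
ctrl.reach(gal(0,0,136+110),oi);pr("appr")
cal=eyes.get_calibration("wrist");cv2.imwrite("pics/w2.png",eyes.grab_frame("wrist"));pickle.dump(cal,open("w2.pkl","wb"))
E
```

```text
pre 3.68 [355.9 287.1 240.5] [ 0.3 -0.8  1. ] [ 0.03 -0.02  0.01] 85.3 0.0
down 4.58 [356.5 287.7 151. ] [-0.3  0.6 -0.2] [-0.02  0.02  0.02] 85.5 0.0
grip 5.16 [356.2 287.4 150.3] [ 0.8 -0.4  4.1] [0.01 0.06 0.03] 25.5 58.7
lift 6.17 [355.6 286.8 278.9] [-0.1  0.  -2.2] [-0.   -0.02  0.01] 25.6 58.8
appr 7.74 [540.9 -78.7 327.6] [ 0.1 -0.  -2.5] [ 0.01  0.77 -0.03] 25.4 58.8
```

View pics/w2.png

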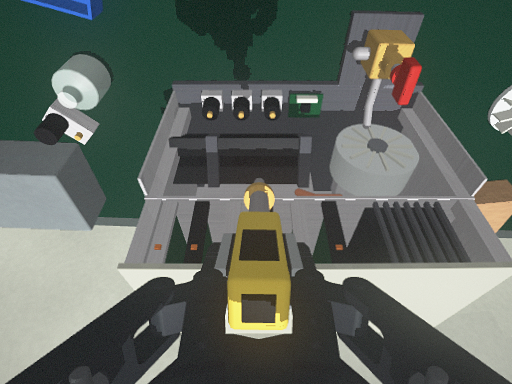

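```bash
python3 - <<'E'
from h import *
import pickle
im=cv2.imread("pics/w2.png");c=pickle.load(open("w2.pkl","rb"))
f=edge(im,(150,199),(470,198),w=5);P=plane(c,f,200);d=P[0]-P[1];print(f,(P-CO)@Rc,P.mean(0))
def gp(uv,z):
    o,d=ray(c,uv);o=(o-G0)@Rg;d=d@Rg;return o+d*((z-o[2])/d[:,2])[:,None]
for e in(((206,142),(206,182)),((219,142),(219,182)),((299,142),(299,182)),((311,142),(311,182))):
    f=edge(im,*e,w=4);print(np.round(f,1).tolist(),gp(f,15).round(1).tolist())
e=edge(im,(225,137),(295,137),w=4);print(e,gp(e,8).round(1).tolist())
cv2.imwrite("pics/c4.png",cv2.resize(im[125:210,160:330],None,fx=4.6,fy=4.6,interpolation=cv2.INTER_CUBIC))
E
```

```text
[array([150.00423897, 197.16895487]), array([470.00020797, 197.90955297])] [[-118.45711929 -182.66935503  200.        ]
 [-117.79784279  189.66160254  200.        ]] [641.96584414 -10.86280201 200.        ]
[[205.5, 142.0], [207.8, 181.9]] [[-26.8, -67.7, 15.0], [27.9, -67.5, 15.0]]
[[217.1, 142.1], [219.3, 182.0]] [[-26.7, -52.3, 15.0], [28.0, -51.7, 15.0]]
[[299.9, 142.0], [297.6, 181.9]] [[-27.0, 56.7, 15.0], [27.7, 56.1, 15.0]]
[[310.7, 142.0], [310.8, 182.0]] [[-27.1, 71.0, 15.0], [27.8, 74.4, 15.0]]
[array([224.99999998, 137.24999758]), array([294.99999998, 137.25000195])] [[-32.2, -42.6, 8.0], [-32.4, 50.9, 8.0]]
```

View pics/c4.png

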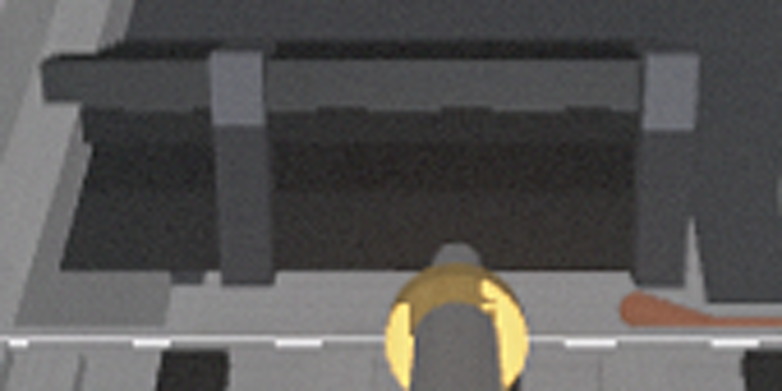

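```bash
cat >> h.py <<'E'
LT=136.3
def st(n=None):
    s=ctrl.sense();g=(s["tool_pos"]-G0)@Rg-[0,0,LT];f=(s["wrist_force"]-[.1,0,-2.5])@Rg
    if n is not None:print(n,round(s["t"],2),"tip",g.round(2),"f",f.round(1),"m",((s["moment"]-[.01,.77,-.03])@Rg).round(2))
    return g,f
def go(x,y,z,v=60):ctrl.move_linear(gal(x,y,z+LT),v=v)
E
python3 - <<'E'
from h import *
go(0,-31,80,150);st("a");go(0,-31,11,100);st("b")
z=11
while z>-4:
    z-=1.5;go(0,-31,z,20);g,f=st(z)
    if f[2]>4:break
E
```

```text
a 8.22 tip [ -0.31 -30.29  79.56] f [0.4 0.5 0.7] m [-0.03 -0.02  0.09]
b 9.07 tip [  0.56 -31.06  11.56] f [0.5 0.6 0.9] m [-0.01 -0.07  0.06]
9.5 9.32 tip [  0.34 -31.11   9.94] f [ 0.1 -0.1  1.2] m [-0.05 -0.01  0.06]
8.0 9.57 tip [ -0.09 -31.03   7.98] f [-0.1  0.2  0. ] m [-0.04 -0.02  0.01]
6.5 9.82 tip [ -0.14 -30.97   6.34] f [-1.3 -0.9  0.5] m [ 0.04 -0.08  0.03]
5.0 10.07 tip [ -0.1  -31.     4.86] f [-0.6 -0.3 -0.1] m [-0.05 -0.04  0.07]
3.5 10.32 tip [ -0.09 -30.98   3.39] f [0.2 0.  0.6] m [-0.03  0.01  0.04]
2.0 10.57 tip [ -0.11 -31.     1.91] f [-0.1 -0.8  0.3] m [-0.03 -0.    0.01]
0.5 10.82 tip [ -0.12 -30.95   0.38] f [-0.4 -0.   0.3] m [-0.03 -0.    0.05]
-1.0 11.07 tip [  0.21 -31.08  -0.9 ] f [-0.3 -0.8  1.5] m [ 0.01 -0.03  0.04]
-2.5 11.32 tip [  0.69 -31.17  -1.6 ] f [-1.2  0.8 12.7] m [0.3  0.61 0.08]
```

```bash
python3 - <<'E'
from h import *
go(0,-31,0.3,20);st("up")
W=[]
for s in(1,-1):
    for k in range(1,7):
        go(s*k,-31,.3,20);g,f=st(s*k)
        if -s*f[0]>5:break
    W.append(g[0]);go(0,-31,.3,40)
print(W)
E
```

```text
up 11.61 tip [ -0.1  -30.98   0.22] f [0.5 0.2 1.2] m [-0.02  0.01  0.01]
1 11.86 tip [  0.94 -30.91   0.09] f [ 0.1 -0.3  0.6] m [-0.05  0.03  0.05]
2 12.11 tip [  2.1  -30.99   0.25] f [0.  0.  0.5] m [-0.    0.05  0.12]
3 12.36 tip [  2.95 -31.     0.24] f [0.2 1.1 0.7] m [-0.01  0.07  0.05]
4 12.61 tip [  3.56 -30.99   0.17] f [-1.7 -0.3  1.1] m [0.04 0.54 0.09]
5 12.86 tip [  4.26 -30.95   0.07] f [-3.3  0.4  2.8] m [0.04 1.29 0.04]
6 13.11 tip [  5.54 -30.93   0.08] f [-3.2 -0.3  1.6] m [0.05 1.36 0.05]
-1 13.66 tip [ -0.65 -31.     0.47] f [-0.1  0.5  0.7] m [-0.04  0.01  0.1 ]
-2 13.91 tip [ -1.43 -30.99   0.5 ] f [ 1.8 -0.2 -0.2] m [-0.01 -0.5   0.05]
-3 14.16 tip [ -2.18 -31.     0.55] f [ 3.8 -0.7 -0.9] m [-0.02 -1.28  0.03]
-4 14.41 tip [ -3.09 -30.98   0.62] f [ 5.3  0.1 -0.3] m [ 0.03 -1.8   0.05]
[np.float64(5.541690989136249), np.float64(-3.087541815980394)]
```

```bash
python3 - <<'E'
from h import *
x=1.2
go(x,-31,-1.6,25);g,f=st("press");z=-1.6;y=-31
while y<32:
    y+=3;go(x,y,z,30);g,f=st(y)
    if f[2]<2 or f[1]<-6:
        go(x,y,z-2,20);g,f=st("probe")
        if f[2]<5 or g[2]<-3:break
        z=z-.2 if f[2]<10 else z
        go(x,y,z,20)
    elif f[2]>12:z+=.3
    elif f[2]<4:z-=.2
print(y,z)
E
```

```text
press 14.91 tip [  0.4  -31.2   -1.31] f [-2.3  0.9 11.1] m [0.26 1.02 0.03]
-28 15.16 tip [  0.6  -27.71  -1.98] f [-0.   0.8  0. ] m [-0.06 -0.03  0.01]
probe 15.41 tip [  1.09 -27.62  -3.93] f [0.9 1.8 0.5] m [ 0.36 -0.2  -0.01]
-28 -1.6
```

```bash
python3 - <<'E'
from h import *
x,y,z=1.0,-27.8,-3.6
while z>-39:
    z-=3;go(x,y,z,25);g,f=st(round(z,1))
    if f[2]>15:print("stop");break
    x+=np.clip(f[0]*.15,-.6,.6);y+=np.clip(f[1]*.15,-.6,.6)
print(x,y,z)
E
```

```text
-6.6 15.68 tip [  1.   -27.21  -6.95] f [ 1.7  2.7 -1.7] m [ 0.88 -0.46  0.06]
-9.6 15.95 tip [  1.1  -27.13  -9.9 ] f [ 1.4  2.8 -1.6] m [ 0.87 -0.46  0.01]
-12.6 16.23 tip [  1.25 -27.   -12.84] f [-0.1  2.9 -1. ] m [ 0.71 -0.28  0.08]
-15.6 16.5 tip [  1.19 -26.78 -15.82] f [ 1.   1.8 -0.7] m [ 0.43 -0.16  0.03]
-18.6 16.77 tip [  1.31 -26.65 -18.8 ] f [0.5 0.4 0.3] m [ 0.12 -0.01  0.03]
-21.6 17.03 tip [  1.48 -26.42 -21.79] f [ 0.4 -0.5  0.7] m [-0.   -0.07  0.08]
-24.6 17.3 tip [  1.56 -26.3  -24.8 ] f [-0.3  0.4  0.4] m [ 0.02 -0.03 -0.01]
-27.6 17.57 tip [  1.51 -26.2  -27.8 ] f [-0.6  0.5  0.2] m [ 0.01 -0.01  0.04]
-30.6 17.83 tip [  1.42 -26.04 -30.82] f [-0.3 -0.8  0.9] m [-0.03 -0.03  0.05]
-33.6 18.1 tip [  1.38 -26.23 -33.81] f [0.4 0.1 0.9] m [-0.03  0.03 -0.01]
-36.6 18.37 tip [  1.44 -26.2  -36.79] f [-0.3 -0.2  0.7] m [-0.02  0.03  0.03]
-39.6 18.63 tip [  2.32 -26.45 -38.36] f [-3.7  1.6 17.8] m [0.42 1.08 0.03]
stop
1.5774233596779432 -26.274072752603356 -39.6
```

```bash
python3 - <<'E'
from h import *
import pickle
go(1.55,-26.3,-38.6,20);st("relax")
ctrl.set_gripper(60);st("open")
go(1.55,-26.3,60,150);st("ret")
B=CO+Rc@np.array([-215,105,0]);print(B)
ctrl.reach([B[0],B[1],260],rv([0,0,-1],[0,1,0]));pr("hov")
cal=eyes.get_calibration("wrist");cv2.imwrite("pics/w3.png",eyes.grab_frame("wrist"));pickle.dump(cal,open("w3.pkl","wb"))
for a in(-1.4,-1,-.5,0,.5,1,1.5):
    q=kinematics.solve_ik([B[0],B[1],92],rv([0,0,-1],[-np.sin(a),np.cos(a),0]));print(a,None if q is None else np.round(q,2))
cv2.imwrite("pics/s3.png",eyes.grab_frame("scene"))
E
```

```text
relax 18.88 tip [  2.01 -26.41 -38.28] f [-0.4  0.5  7.8] m [0.1  0.27 0.04]
open 19.31 tip [  1.59 -26.3  -38.69] f [ 1.7 -0.3  2.6] m [-0.03 -0.29  0.04]
ret 20.12 tip [  0.98 -26.13  59.34] f [ 1.4 -0.3  1.4] m [ 0.02 -0.27  0.11]
[539.44890149  84.93698031   0.        ]
hov 20.91 [539.6  84.1 258.7] [ 0.7 -1.   0.2] [ 0.02 -0.01 -0.03] 60.1 0.0
-1.4 [ 0.06  0.35 -0.33  1.76  0.13  1.06 -0.15]
-1 [ 0.1   0.36 -0.38  1.76  0.15  1.06  0.24]
-0.5 [ 0.15  0.36 -0.44  1.75  0.17  1.06  0.72]
0 [ 0.19  0.37 -0.5   1.75  0.2   1.07  1.2 ]
0.5 [ 0.23  0.38 -0.55  1.75  0.22  1.07  1.68]
1 [ 0.28  0.4  -0.61  1.75  0.25  1.08  2.16]
1.5 [ 0.33  0.41 -0.68  1.75  0.29  1.09  2.63]
```

View pics/w3.png

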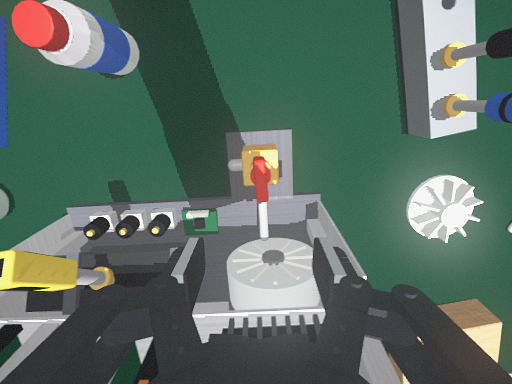

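```bash
python3 - <<'E'
from h import *
a=cv2.imread("pics/w3.png")[148:212,230:294];b=cv2.imread("pics/s3.png")[190:230,206:246]
cv2.imwrite("pics/c5.png",np.hstack([cv2.resize(a,(400,400),interpolation=cv2.INTER_CUBIC),cv2.resize(b,(400,400),interpolation=cv2.INTER_CUBIC)]))
E
```

```text
(no output)
```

View pics/c5.png

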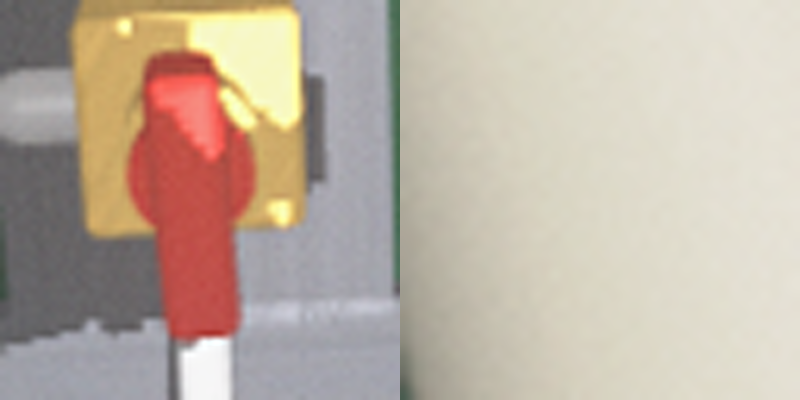

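```bash
python3 - <<'E'
from h import *
import pickle
c=pickle.load(open("w3.pkl","rb"))
q=np.array([(147,80),(216,76),(240,332),(172,338)])/6.25+[230,148]
P=plane(c,q,124);print(P.round(1).tolist(),P.mean(0));n=(P[0]+P[1])/2;f=(P[2]+P[3])/2;d=f-n;print(np.linalg.norm(d),np.arctan2(d[1],d[0]),np.linalg.norm(P[1]-P[0]))
E
```

```text
[[518.2, 79.3, 124.0], [517.5, 90.3, 124.0], [561.0, 94.6, 124.0], [562.1, 83.3, 124.0]] [539.70133636  86.8747295  124.        ]
43.89201413875772 0.09523717044534112 11.037796567639763
```

```bash
cat >> h.py <<'E'
def yaw(s):
    y=Rn.from_rotvec(s["ee_rot"]).as_matrix()[:,1];return float(np.arctan2(-y[0],y[1]))
E
python3 - <<'E'
from h import *
p=[539.5,85.8];a=.095;O=lambda a:rv([0,0,-1],[-np.sin(a),np.cos(a),0])
ctrl.reach([*p,150],O(a));ctrl.move_linear([*p,95],v=80);pr("down")
ctrl.set_gripper(5);s=pr("grip")
p=[s["tool_pos"][0],s["tool_pos"][1]];m0=s["moment"][2]
t=a
while t>a-1.35:
    t-=.1;ctrl.reach([*p,95],O(t));s=ctrl.sense();print(round(s["t"],2),round(t,3),round(yaw(s),3),s["moment"].round(3),s["wrist_force"].round(1))
    if abs(s["moment"][2]-m0)>.35:break
E
```

```text
down 22.36 [539.8  85.9  95.3] [0.  0.  0.2] [-0.05 -0.02  0.01] 59.8 0.0
grip 22.85 [539.7  86.4  95.5] [-1.9  2.2  4.3] [0.33 0.42 0.04] 12.2 59.2
23.1 -0.005 -0.006 [ 0.015  0.578 -0.092] [-3.   0.7  4.8]
23.35 -0.105 -0.106 [0.016 0.618 0.002] [-3.1  0.6  5.1]
23.6 -0.205 -0.206 [ 0.094  0.621 -0.086] [-3.5  0.9  5.9]
23.85 -0.305 -0.306 [ 0.109  0.651 -0.027] [-2.4  0.2  5.6]
24.1 -0.405 -0.406 [ 0.057  0.593 -0.07 ] [-3.   1.2  5.7]
24.35 -0.505 -0.503 [-0.121  0.546  1.287] [-1.7 -0.3  6.3]
```

```bash
python3 - <<'E'
from h import *
import pickle
O=lambda a:rv([0,0,-1],[-np.sin(a),np.cos(a),0])
p=[539.7,86.2]
ctrl.sleep(.3);s=pr("stop")
for t in(-.4,-.2,0,.2,.32):
    ctrl.reach([*p,95],O(t));s=ctrl.sense();print(round(s["t"],2),t,round(yaw(s),3),s["moment"].round(3))
ctrl.set_gripper(60);pr("open")
ctrl.move_linear([*p,170],v=100)
ctrl.reach([539.4,84.9,260],rv([0,0,-1],[0,1,0]));pr("hov")
cal=eyes.get_calibration("wrist");im=eyes.grab_frame("wrist");cv2.imwrite("pics/w4.png",im);pickle.dump(cal,open("w4.pkl","wb"))
def red(im):
    H=hsv(im);h,s,v=[H[...,i].astype(int) for i in range(3)];m=((h<6)|(h>174))&(s>130)&(v>80);m[:140]=0;m[215:]=0;m[:,:225]=0;m[:,300:]=0;return m
# far part of bar only: pixels beyond the knob; and whole-blob long axis, same way for both pictures
for n in("w3","w4"):
    c=pickle.load(open(n+".pkl","rb"));m=red(cv2.imread(f"pics/{n}.png"));b=max(blobs(m),key=lambda q:q[0])
    ys,xs=np.nonzero(b[2]);P=plane(c,np.c_[xs,ys].astype(float),124)[:,:2]
    r=cv2.minAreaRect(P.astype(np.float32));f=P[P[:,0]>550].mean(0);g=np.array([539.6,86.2]);print(n,b[0],r,"far",f.round(1),np.arctan2(*(f-g)[::-1]))
E
```

```text
stop 24.65 [539.6  86.6  95.6] [-1.5  0.2  6.2] [-0.09  0.61  1.33] 11.8 66.7
24.9 -0.4 -0.399 [0.2   0.574 0.037]
25.2 -0.2 -0.199 [0.164 0.634 0.055]
25.5 0 0.001 [0.143 0.613 0.105]
25.8 0.2 0.201 [0.151 0.62  0.038]
26.05 0.32 0.321 [0.077 0.616 0.033]
open 26.57 [539.7  86.1  94.9] [-0.7 -0.1 -0.2] [ 0.02 -0.01 -0.02] 60.0 0.0
hov 27.92 [539.7  85.  260.4] [-0.8  0.3 -1.3] [ 0.02 -0.01  0.02] 60.2 0.0
w3 593 ((537.6095581054688, 85.80097961425781), (46.5443229675293, 18.34333610534668), 0.0388021282851696) far [555.7  87.4] 0.07507570923376111
w4 617 ((536.8713989257812, 86.72179412841797), (46.76219177246094, 19.91301155090332), 8.011260986328125) far [554.8  91.3] 0.3274015727388551
```

```bash
python3 - <<'E'
from h import *
for n in("w3","w4"):
    im=cv2.imread(f"pics/{n}.png");H=hsv(im);m=(H[...,0]>22)&(H[...,0]<34)&(H[...,1]>140)&(H[...,2]>90);m[:,130:]=0
    print(n,[(int(a),c.round(1).tolist()) for a,c,_ in blobs(m,60)])
s=pr("end");print(s["dq"].round(3))
print(ctrl.hand_in())
E
```

```text
w3 [(2008, [41.5, 270.1])]
w4 [(2036, [42.7, 268.9])]
end 27.97 [539.   84.8 259. ] [ 0.4  0.1 -0.1] [ 0.03 -0.02 -0.04] 59.8 0.0
[ 0.003  0.015  0.     0.025  0.002 -0.001  0.004]
the job is handed in; nothing more can be done
None
```

I handed the job in at about 28 s: the lance is home in the test port and let go, and the bleed valve was screwed to its stop, then backed off to about 0.78 rad (±0.05) and released. The hand-in call returned no verdict.

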